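# Two-spot output check of a therapy laser

### The job

Check the therapy laser on two test discs: slide the tray on its x-y stage, by the orange cup at its front, until the middle of the red disc is right under the tip of the fixed handpiece, let go and press the green button fully down to take a reading; then bring the middle of the blue disc under the tip and press the button again. Press the button at no other time, leave the tray standing at the blue disc with all four discs in their pockets, and do not bump the handpiece or disturb the things standing around.

Things in the scene. Friction and masses are not known exactly. Their poses are not given: they have to be found in the camera images.
- stage: grey fixed x-y stage, base 260 x 260 x 12 mm; origin: centre of its underside. The orange cup is on its -x side, towards the robot. The tray slides up to 50 mm either way from the middle along the stage's x and y axes under a few newtons, stays where it is left, and starts in the middle
- tray_mid (a point): centre of the white tray's inner floor, 37 mm above the table. The tray is 132 mm square with a 14 mm high rim (top 46 mm above the table) and four 58 mm square pockets, with centres 32 mm either side of the middle in x and y; axes parallel to the stage's
- cup (a point): centre of the inner floor of the square orange finger cup, rigidly fixed to the tray 150 mm from its middle towards the stage's -x; floor 38 mm above the table, opening 46 x 46 mm, walls 7 mm thick, 26 mm high (rim 64 mm above the table), sides parallel to the stage's axes. Closed fingertips fit inside and can push its walls any way
- pointer_tip (a point): lower tip (4 mm across) of the fixed upright silver laser handpiece, up to 15 mm off the middle of the stage either way (varies), 66 mm above the table and 15 mm above the discs' tops; the handpiece widens to 38 mm across from 60 mm above its tip and is 190 mm long; its clamp arm runs at 115 mm above the tip to its post
- handpiece: the same handpiece with its clamp arm and steel post (22 mm thick, 212 mm tall, at x 185, y -160 mm in this frame, on a 90 mm round foot); fixed; origin at its tip; must not be bumped
- red_disc: loose red resin test disc, 54 mm across, 14 mm thick, with a small white dot at the middle of its top; lies flat in one of the tray's four pockets (which one varies) with about 2 mm of play; origin: centre of its underside, z up
- blue_disc: loose blue resin test disc, 54 mm across, 14 mm thick, with a small white dot at the middle of its top; lies flat in one of the tray's four pockets (which one varies) with about 2 mm of play; origin: centre of its underside, z up
- yellow_disc: loose yellow resin test disc, 54 mm across, 14 mm thick, with a small white dot at the middle of its top; lies flat in one of the tray's four pockets (which one varies) with about 2 mm of play; origin: centre of its underside, z up
- grey_disc: loose grey resin test disc, 54 mm across, 14 mm thick, with a small white dot at the middle of its top; lies flat in one of the tray's four pockets (which one varies) with about 2 mm of play; origin: centre of its underside, z up
- read_button_top (a point): centre of the top of the round green push button, 44 mm across, on a small white housing, standing to the robot's left or right of the stage
- read_button (a joint): how far the green button is pressed, m: 0 up, 0.008 fully down; a spring of about 5 N returns it
- spare_cone: bystander: loose silver spare spacer cone on three legs, 110 mm across the foot, 102 mm tall; origin: centre of its underside
- goggles: bystander: loose safety goggles with green lenses, 150 mm wide, 130 mm long, 50 mm tall; origin: underside, near the lenses
- gel_jar: bystander: loose upright jar, 64 mm across, 100 mm tall; origin: centre of its underside
There are look-alikes about, which are no part of the job. What is meant by the yellow_disc is not turquoise, and is the smaller of those in its own colour. There is more than one size of the blue_disc; the job needs the smaller.

How it is judged:
On the way, in this order (a step that is already met when the one before it is completed fails the run):
1. the green button is pressed down with the middle of the red disc under the pointer tip (horizontal distance between red_disc and pointer_tip below 0.006 m and value of joint read_button above 0.005 m), for 0.1 s.
2. the green button is pressed down again with the middle of the blue disc under the pointer tip (horizontal distance between blue_disc and pointer_tip below 0.006 m and value of joint read_button above 0.005 m), for 0.1 s.
At the end, for the whole second after the job is handed in: The middle of the blue disc stands within 6 mm (horizontally) of the pointer tip and at rest, the green button is released, and all four discs lie flat in the tray's pockets (less than 5 mm above the pocket floor) (horizontal distance between blue_disc and pointer_tip below 0.006 m and value of joint read_button below 0.002 m and z of each of red_disc, blue_disc, yellow_disc, grey_disc in the frame of tray_mid below 0.005 m and linear speed of blue_disc below 0.01 m/s); the robot touches nothing.
It fails at once if the button is pressed (over 5 mm) while neither the red nor the blue disc's middle is within 6 mm of the pointer tip (value of joint read_button above 0.005 m and not (horizontal distance between any of red_disc, blue_disc and pointer_tip below 0.006 m)).
It fails at once if the handpiece is bumped (over 5 N) (contact force between handpiece and anything else above 5 N).
It fails at once if a disc leaves its pocket (20 mm above the pocket floor) (z of any of red_disc, blue_disc, yellow_disc, grey_disc in the frame of tray_mid above 0.02 m).
It fails at once if a bystander is moved over 30 mm (distance of any of spare_cone, goggles, gel_jar from where it was at the start of the episode above 0.03 m).
It also fails if it takes over 64 s, if anything falls off the work surface, if the arm or the gripper's body presses on something with over 40 N, if the wrist force passes 120 N, or if a joint passes its speed limit or range.

### The arm

A 7-joint arm with a two-finger parallel gripper is mounted at the origin on the work surface. World frame = base frame: x ahead of the robot, y to its left, z up, the work surface at z = 0. Lengths are in m, angles in rad, forces in N, time in s.
With the tool pointing down it reaches from about 0.425 to 0.875 m from the base axis. Payload 4.7 kg.
Tool frame: the origin (TCP) lies midway between the tips of the shut fingers; the grasp point (between the pads) lies 19 mm behind it; x points along the fingers, z is the direction in which the jaws open and shut, and the axes are right-handed (so a half turn about x gives the same grasp; the last joint's range is limited). The gripper opens to 87 mm and grips with 3 to 60 N. Pads are 19 mm wide; open, the fingers measure 117 mm over their backs; the gripper's body (75 mm by 190 mm) begins 51 mm behind the grasp point.
Start: joints at [1.169, 0.321, -0.07, 1.45, 0.023, 1.371, -0.057], TCP at [0.263, -0.595, 0.223] pointing down, gripper open.
Joint ranges: [-2.86, 2.86], [-0.3, 2.09], [-1.38, 1.24], [0.06, 2.45], [-1.56, 4.7], [0.09, 2.05], [-2.69, 2.69]. Speed limits (rad/s): [2.57, 2.57, 3.14, 3.14, 3.14, 3.14, 3.14].

### API

Orientations are given as a rotation vector (axis times angle).
In Python, from bench import ctrl, vision, close_job gives the robot as it stands. The module is installed in compiled form; this text tells all that it offers.
- The arm moves only by the tool servo_tool, never from a script. Its argument "commands" is a list that holds one entry, the list of rows, each a list of 7 numbers: the turn, a rotation vector about the tool's x, y, z in degrees, then the shift along the tool's x, y, z in mm, then the finger opening in mm, from 0 to 87. In form: [[[wx, wy, wz, x, y, z, grip], ...]]. A call has 1 to 5 rows; each row is the pose to reach, as a shift and turn from the pose commanded when the call began, along the tool's axes at that moment; what a row does not reach only later rows make up. A row lasts 1/8 s, in which the tool goes at most 62.5 mm and 10.7 degrees, less where a joint would pass 70% of its speed; a pose out of reach is approached as far as the arm can. A call with a gripper value outside its range is refused whole. The fingers move at their own pace and stop on an object; "newtons" is the grip in N (left out, the last holds). Time passes only in rows, so rows that repeat a pose let the fingers close. It gives the time, the measured TCP pose, the force and the opening at its end, in the units of the state.
- ctrl.get_state(): the state, without advancing time (a new reading comes with each control period).
- vision.get_image(name): name is "side" or "top" or "wrist"; returns the picture (400x640x3 uint8, red, green, blue); there is no depth.
- vision.camera_info(name): a dict with "fov_y" (degrees; the focal length in pixels is half the picture's height over the tangent of half this angle, whatever the lens; pixels are square), "cx", "cy" (the principal point, pixels), "pose" (4x4, takes a point from camera to world coordinates). Camera axes: x right, y down, z forward; pixel columns grow to the right and rows downward; lengths in m; the calibration is good to about 2 mm. The wrist camera is an equidistant fisheye: a pixel r from the principal point sees the ray r / f radians off the axis. A picture is of the moment at which its call begins: read the wrist's pose just before it. camera_info takes no time and is no camera call; for the wrist camera it gives the pose at the moment of the call.
- close_job(): hands the job in, once; it reports no verdict.
The state is a dict: "time": time; "joint_positions": joint angles; "qd": joint speeds; "joint_torque": joint torques, N m; "position": TCP position; "tool_rot": TCP orientation; "ft_force": force on the tool from outside, world axes, zero at the start; "torque": the same for the moment, N m; "grip_width": opening from 0.0 (shut) to 1.0 (fully open).
Only numpy, scipy, OpenCV 4.12 (cv2) and the standard library are available. Lean on these libraries where they do the work, as an engineer would, in place of code of your own. Each camera call takes 0.05 s, during which the arm holds its last target. There are 200 camera calls.

## Working session

There is one attempt and no reset: what is moved stays moved. The work goes in short steps, Python scripts to look and compute and a tool call to move; the robot and the scene stay as the last step left them, time stands still between calls to the robot, and variables do not carry over. Pictures are saved under pics/ and viewed, about 8 in all and at most 12, crops included, and the job is handed in when it is done.

Besides the shell and the picture viewer there is one more tool, called after ">>>" as a command line: name --argument value ..., lists and objects as JSON in quotes. servo_tool: Moves the arm, as the interface text tells. Its arguments: {"type":"object","properties":{"commands":{"type":"array"},"newtons":{"type":"number"}},"required":["commands"]}

```bash
mkdir -p pics; python3 - <<'E'
from bench import ctrl, vision
import cv2,numpy as np
s=ctrl.get_state(); print({k:np.round(v,3) for k,v in s.items()})
for n in ['side','top']:
    im=vision.get_image(n); cv2.imwrite(f'pics/{n}0.png',im[:,:,::-1]); i=vision.camera_info(n); print(n,i['fov_y'],i['cx'],i['cy'],np.round(i['pose'],4).tolist())
E
```

```text
{'time': np.float64(0.0), 'joint_positions': array([ 1.169,  0.322, -0.07 ,  1.452,  0.023,  1.371, -0.057]), 'qd': array([ 0.   ,  0.001,  0.001,  0.002,  0.001,  0.   , -0.   ]), 'joint_torque': array([ 0.0000e+00, -4.9129e+01, -4.0400e-01, -3.1253e+01, -6.4000e-02,
        4.4000e-02,  0.0000e+00]), 'position': array([ 0.262, -0.594,  0.221]), 'tool_rot': array([ 0.899,  1.379, -0.897]), 'ft_force': array([ 0.079, -0.088, -0.391]), 'torque': array([0.008, 0.001, 0.002]), 'grip_width': np.float64(1.001)}
side 43.41997752016107 329.8674257018124 195.5522258712082 [[-0.9759, -0.1296, 0.1753, 0.4083], [-0.2179, 0.5496, -0.8065, 0.8568], [0.0081, -0.8253, -0.5646, 0.661], [0.0, 0.0, 0.0, 1.0]]
top 56.42519440924656 318.8862347992495 202.2582737246266 [[0.1186, -0.9637, 0.2393, 0.4375], [-0.9929, -0.1154, 0.0272, -0.0187], [0.0014, -0.2408, -0.9706, 0.8334], [0.0, 0.0, 0.0, 1.0]]
```

View pics/top0.png

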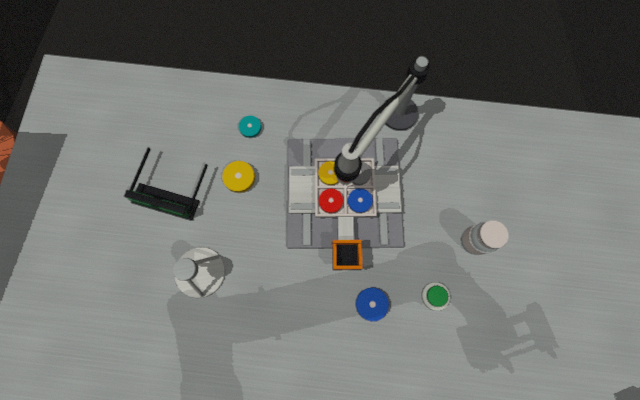

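View pics/side0.png

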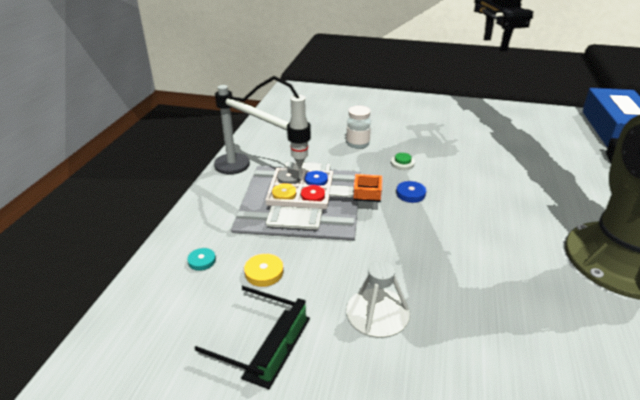

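The top view shows the tray with red at (331,200), blue at (360,200), yellow at (330,172) and grey hidden under the handpiece. The cup is at (347,254) and the green button at (437,296), with the jar to its right. The side view shows the tip near (299,180).

```bash
cat > h.py <<'E'
from bench import ctrl, vision
import cv2, numpy as np
from scipy.spatial.transform import Rotation as R
def ray(n,uv,i=None):
    i=i or vision.camera_info(n); f=200/np.tan(np.radians(i['fov_y'])/2); P=np.array(i['pose'])
    a=np.array([uv[0]-i['cx'],uv[1]-i['cy']]); 
    if n=='wrist':
        r=np.hypot(*a); th=r/f; d=np.array([*(a/max(r,1e-9)*np.sin(th)),np.cos(th)])
    else: d=np.array([*(a/f),1.])
    d=P[:3,:3]@d; return P[:3,3],d/np.linalg.norm(d)
def plane(n,uv,z,i=None):
    o,d=ray(n,uv,i); return (o+d*(z-o[2])/d[2])
def proj(n,p,i=None):
    i=i or vision.camera_info(n); f=200/np.tan(np.radians(i['fov_y'])/2); P=np.array(i['pose'])
    q=P[:3,:3].T@(np.asarray(p)-P[:3,3])
    if n=='wrist':
        r=np.hypot(q[0],q[1]); return f*np.arctan2(r,q[2])*q[:2]/r+[i['cx'],i['cy']]
    return f*q[:2]/q[2]+[i['cx'],i['cy']]
H={'red':[(0,8),(172,180)],'blue':[(105,125)],'yellow':[(22,32)],'orange':[(9,19)],'green':[(50,75)]}
def blobs(im,c,smin=120,amin=30,vmin=50):
    h=cv2.cvtColor(im,cv2.COLOR_RGB2HSV); m=0
    for a,b in H[c]: m=m|cv2.inRange(h,(a,smin,vmin),(b,255,255))
    cs,_=cv2.findContours(m,cv2.RETR_EXTERNAL,cv2.CHAIN_APPROX_NONE)
    return [(cv2.contourArea(x),cv2.fitEllipse(x) if len(x)>5 else None,cv2.minAreaRect(x)) for x in cs if cv2.contourArea(x)>amin]
E
python3 - <<'E'
from h import *
zz={'red':.051,'blue':.051,'yellow':.051,'orange':.064,'green':.05}
for n in ['top','side']:
    im=cv2.imread(f'pics/{n}0.png')[:,:,::-1].copy()
    for c in H:
        for a,e,r in blobs(im,c): print(n,c,a,np.round(e[0],1),np.round(e[1],1),np.round(r[0],1),np.round(r[2],1),np.round(plane(n,e[0],zz[c]),4))
a=cv2.imread('pics/side0.png')[80:250,210:400]; b=cv2.imread('pics/top0.png')[130:320,280:460]
a=cv2.resize(a,(400,358),interpolation=cv2.INTER_CUBIC); b=cv2.resize(b,(400,422),interpolation=cv2.INTER_CUBIC)
c=np.zeros((422,800,3),np.uint8); c[:358,:400]=a; c[:,400:]=b; cv2.imwrite('pics/crop0.png',c)
E
```

```text
top red 442.0 [330.6 200.2] [23.5 24.1] [330.8 200.3] 45.0 [ 0.6379 -0.0213  0.051 ]
top red 85.5 [  4.1 157.6] [ 8.3 30.9] [  5. 161.] 90.0 [0.6488 0.711  0.051 ]
top red 77.5 [  6.7 134.3] [12.5 19.8] [  7.4 133.2] 9.5 [0.7037 0.7231 0.051 ]
top blue 806.5 [372.  303.9] [31.4 32.8] [372. 304.] 90.0 [ 0.4325 -0.1287  0.051 ]
top blue 422.0 [359.8 199.9] [22.8 23.7] [359.5 200. ] 45.0 [ 0.6461 -0.0841  0.051 ]
top yellow 313.5 [327.9 172.8] [18.1 24.2] [326.7 173. ] 81.5 [ 0.6993 -0.0085  0.051 ]
top yellow 757.5 [238.3 176.1] [30.5 31.7] [238. 176.] 90.0 [0.6682 0.1863 0.051 ]
top orange 804.5 [347.2 254.3] [33.4 33.8] [347.5 254. ] 0.0 [ 0.5248 -0.0679  0.064 ]
top orange 233.5 [  5.9 141.9] [14.1 37.6] [  8.  142.5] 90.0 [0.6815 0.7068 0.064 ]
top green 301.0 [437.2 295.6] [19.  20.3] [437.  295.5] 90.0 [ 0.4646 -0.2595  0.05  ]
side red 287.0 [312.6 192.8] [15.4 24.4] [312.5 192.5] 90.0 [ 0.6365 -0.0162  0.051 ]
side blue 457.5 [410.8 191.2] [20.1 29.1] [411. 191.] 90.0 [ 0.4295 -0.0716  0.051 ]
side blue 230.5 [315.9 177.6] [13.3 22.8] [315.5 177.5] 90.0 [ 0.6444 -0.0778  0.051 ]
side blue 1718.5 [609.3 111.3] [51.4 55.9] [611.  116.4] 2.9 [-0.0921 -0.619   0.051 ]
side yellow 939.0 [263.6 269.6] [31.4 38.1] [263.5 269.5] 90.0 [0.6613 0.2383 0.051 ]
side yellow 268.0 [283.9 191.1] [14.8 23.5] [283.5 190.5] 0.0 [ 0.6989 -0.0085  0.051 ]
side orange 638.5 [367.3 186.9] [28.1 31.1] [367.4 187. ] 3.4 [ 0.5221 -0.047   0.064 ]
side orange 34.0 [252.5 102.4] [ 4.3 14.3] [251.3 102.6] 5.7 [ 0.914  -0.4083  0.064 ]
side orange 3436.5 [111.9 157. ] [ 55.4 236.9] [ 98.6 150.1] 60.5 [ 1.1283 -0.0351  0.064 ]
side green 668.0 [281.5 348.1] [14.  88.2] [284.2 343. ] 33.7 [0.5805 0.3936 0.05  ]
side green 111.5 [402.8 157.8] [ 9.8 14.9] [403. 158.] 90.0 [ 0.4612 -0.2148  0.05  ]
```

View pics/crop0.png

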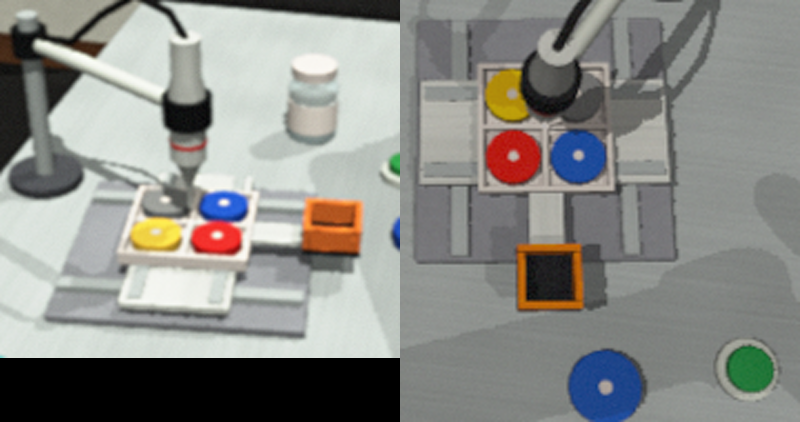

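The crop shows red as the near-left pocket and blue as near-right. The tip sits above the grey disc at about (298,178) in the side image.

```bash
python3 - <<'E'
from h import *
s=ctrl.get_state(); M=R.from_rotvec(s['tool_rot']).as_matrix(); print(np.round(M,3))
def tri(uv1,uv2):
    a,d=ray('top',uv1);b,e=ray('side',uv2)
    A=np.c_[d,-e]; t=np.linalg.lstsq(A,b-a,rcond=None)[0]; p,q=a+t[0]*d,b+t[1]*e; return np.round((p+q)/2,4),np.round(q-p,4)
print('btn',tri((437.2,295.6),(402.8,157.8)));print('red',tri((330.6,200.2),(312.6,192.8)));print('blue',tri((359.8,199.9),(315.9,177.6)))
print('jar top',plane('top',(494,233),.1))
print('tip side',[np.round(plane('side',(u,v),.066),4) for u,v in [(298.4,178.3),(299,180),(300,182)]])
print('side: red/blue',plane('side',(312.6,192.8),.051),plane('side',(315.9,177.6),.051))
i=vision.camera_info('wrist');print(i['fov_y'],i['cx'],i['cy'],np.round(M.T@(i['pose'][:3,3]-s['position']),3),np.round(M.T@i['pose'][:3,:3],2))
E
python3 -c "
import cv2;a=cv2.imread('pics/side0.png')[150:210,265:345];cv2.imwrite('pics/tip0.png',cv2.resize(a,(800,600),interpolation=cv2.INTER_CUBIC))"
```

```text
[[-0.001  0.915  0.404]
 [ 0.002  0.404 -0.915]
 [-1.    -0.    -0.002]]
btn (array([ 0.4648, -0.2691,  0.0191]), array([-0.0019, -0.0001, -0.    ]))
red (array([ 0.6384, -0.0215,  0.0475]), array([-0.001 , -0.0001, -0.0003]))
blue (array([ 0.6467, -0.0845,  0.0467]), array([-0.0013, -0.0001, -0.0003]))
jar top [ 0.59723678 -0.35116879  0.1       ]
tip side [array([ 0.6754, -0.043 ,  0.066 ]), array([ 0.6722, -0.0366,  0.066 ]), array([ 0.6679, -0.0293,  0.066 ])]
side: red/blue [ 0.63647965 -0.01630034  0.051     ] [ 0.64430759 -0.07769494  0.051     ]
65.70646984690485 323.100648824185 199.822695195824 [-0.163  0.072  0.   ] [[-0.   -0.26  0.96]
 [ 0.   -0.96 -0.26]
 [ 1.    0.    0.  ]]
```

View pics/tip0.png

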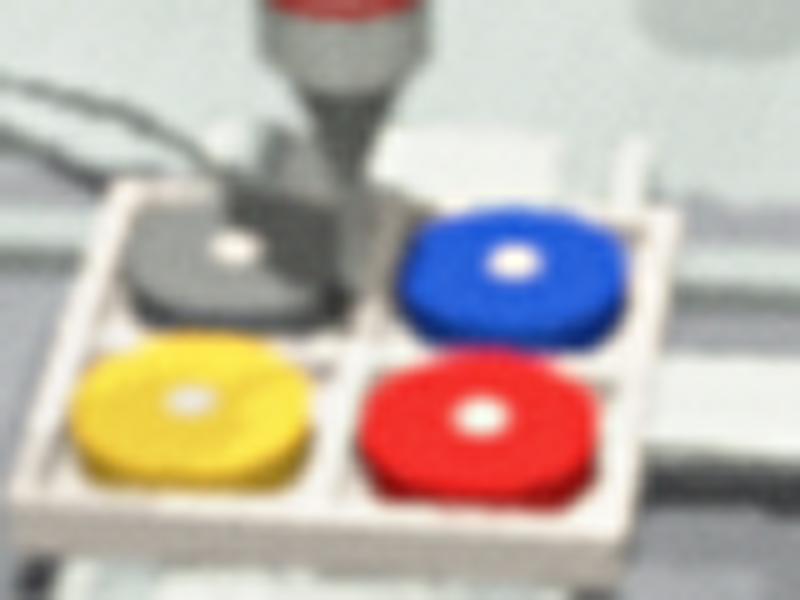

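>>> servo_tool --commands '[[[-10,0,0,4,50,-40,0],[-20,0,0,8,98,-80,0],[-30,0,0,12,146,-120,0],[-40,0,0,16,194,-160,0],[-50,0,0,20,240,-200,0]]]' --newtons 20

```text
time: 0.72
position: [0.4015, -0.3132, 0.2022]
tool_rot: [0.217, 1.56, -0.217]
ft_force: [1.1, -0.8, 0.8]
grip_width: 0.513
```

```bash
cat > to.py <<'E'
import sys; from h import *
s=ctrl.get_state(); M=R.from_rotvec(s['tool_rot']).as_matrix(); p=s['position']
t=np.array([float(a) for a in sys.argv[1:4]]); head=np.degrees(np.arctan2(M[1,1],M[0,1]))
print('t',round(s['time'],2),'p',np.round(p,4),'heading y',round(head,1),'F',np.round(s['ft_force'],1),'grip',round(s['grip_width'],2),'q',np.round(s['joint_positions'],2))
print('shift mm',np.round(M.T@(t-p)*1000,1),'wx',round(-(((187.4-head)+180)%360-180),1))
E
python3 to.py .52 -.07 .2
```

```text
t 0.72 p [ 0.4015 -0.3132  0.2022] heading y 74.2 F [ 1.1 -0.8  0.8] grip 0.51 q [ 0.95  0.05 -0.35  1.81  0.02  1.28  0.32]
shift mm [  2.2 266.3  47.5] wx -113.2
```

>>> servo_tool --commands '[[[-10,0,0,1,53,10,0],[-20,0,0,1,106,19,0],[-30,0,0,2,159,28,0],[-40,0,0,2,212,38,0],[-50,0,0,2,266,47,0]]]'

```text
time: 1.35
position: [0.5206, -0.0715, 0.2004]
tool_rot: [-0.467, 1.52, 0.466]
ft_force: [0.8, -0.4, 0.1]
grip_width: 0.019
```

>>> servo_tool --commands '[[[-10,0,0,0,0,0,0],[-20,0,0,0,0,0,0],[-30,0,0,0,0,0,0],[-40,0,0,0,0,0,0],[-50,0,0,0,0,0,0]]]'

```text
time: 1.98
position: [0.52, -0.0729, 0.2002]
tool_rot: [-1.133, 1.256, 1.134]
ft_force: [-0.5, 0.9, -0.0]
grip_width: 0.008
```

>>> servo_tool --commands '[[[-10,0,0,0,0,0,0],[-13,0,0,0,0,0,0],[-13,0,0,0,0,0,0]]]'

```text
time: 2.35
position: [0.52, -0.0729, 0.2002]
tool_rot: [-1.295, 1.151, 1.296]
ft_force: [-0.4, 0.0, -0.5]
grip_width: 0.004
```

```bash
python3 to.py .525 -.068 .2; python3 - <<'E'
from h import *
i=vision.camera_info('wrist'); im=vision.get_image('wrist'); cv2.imwrite('pics/w1.png',im[:,:,::-1])
import pickle; pickle.dump(i,open('w1.pkl','wb'))
zz={'red':.051,'blue':.051,'yellow':.051,'orange':.064,'green':.02}
for c in H:
    for a,e,r in blobs(im,c,amin=100): print(c,a,np.round(e[0],1),np.round(r[0],1),np.round(r[1],1),round(r[2],1),np.round(plane('wrist',e[0],zz[c],i),4))
E
```

```text
t 2.35 p [ 0.52   -0.0729  0.2002] heading y -173.2 F [-0.4  0.  -0.5] grip 0.0 q [ 0.74  0.11 -0.69  1.77  0.07  1.29  1.72]
shift mm [ 0.2 -5.6  4.3] wx -0.6
blue 2760.5 [279.3  98.8] [279.1  98.7] [58.6 60.4] 63.4 [ 0.4346 -0.1277  0.051 ]
yellow 949.0 [486.6 299. ] [485.1 298. ] [28.3 45.7] 81.9 [0.6432 0.161  0.051 ]
orange 161.5 [ 41.8 352.7] [ 40.1 349.7] [44.3  6.7] 63.4 [ 0.9268 -0.6141  0.064 ]
orange 3468.0 [328.4 194.6] [328. 195.] [60. 60.] 90.0 [ 0.5236 -0.0676  0.064 ]
green 778.5 [166.6 120.2] [166.5 120.1] [29.6 34. ] 14.0 [ 0.4657 -0.2682  0.02  ]
```

View pics/w1.png

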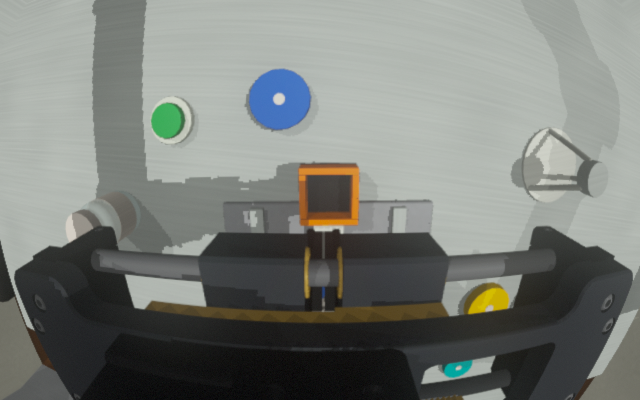

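The wrist view shows the cup at (328,195) with its sides aligned to the picture, which matches the top camera. The green button is at (167,120). The gripper itself hides the tray, so I'll turn sideways to see the tip.

>>> servo_tool --commands '[[[10,0,0,-25,20,3,0],[20,0,0,-50,40,5,0],[30,0,0,-50,40,5,0],[40,0,0,-50,40,5,0],[50,0,0,-50,40,5,0]]]'

```text
time: 3.02
position: [0.4798, -0.0727, 0.2506]
tool_rot: [-0.634, 1.477, 0.633]
ft_force: [-0.2, 0.9, -0.3]
grip_width: 0.004
```

>>> servo_tool --commands '[[[10,0,0,0,0,0,0],[20,0,0,0,0,0,0],[30,0,0,0,0,0,0],[40,0,0,0,0,0,0],[47,0,0,0,0,0,0]]]'

```text
time: 3.65
position: [0.4798, -0.0726, 0.2504]
tool_rot: [0.007, 1.571, -0.007]
ft_force: [0.4, 0.6, -0.2]
grip_width: 0.007
```

>>> servo_tool --commands '[[[0,0,0,0,0,0,0],[0,0,0,0,0,0,0]]]'

```text
time: 3.9
position: [0.4799, -0.0726, 0.2505]
tool_rot: [0.001, 1.571, -0.001]
ft_force: [1.0, 1.1, -0.0]
grip_width: 0.003
```

```bash
cat > w.py <<'E'
import sys,pickle; from h import *
k=sys.argv[1]
i=vision.camera_info('wrist'); im=vision.get_image('wrist'); cv2.imwrite(f'pics/{k}.png',im[:,:,::-1]); pickle.dump(i,open(f'{k}.pkl','wb'))
zz={'red':.051,'blue':.051,'yellow':.051,'orange':.064,'green':.02}
for c in H:
    for a,e,r in blobs(im,c,amin=100): print(c,a,np.round(e[0],1),np.round(r[0],1),round(r[2],1),np.round(plane('wrist',e[0],zz[c],i),4))
u,v=proj('wrist',(.672,-.047,.066),i); print('tip exp',u,v); u0=int(np.clip(u-50,0,540));v0=int(np.clip(v-37,0,325))
print('crop origin',u0,v0); cv2.imwrite(f'pics/{k}c.png',cv2.resize(im[v0:v0+75,u0:u0+100,::-1],(800,600),interpolation=cv2.INTER_CUBIC))
E
python3 to.py .52 -.07 .2; python3 w.py w2
```

```text
t 3.9 p [ 0.4799 -0.0726  0.2505] heading y 89.9 F [ 1.   1.1 -0. ] grip 0.0 q [ 0.79 -0.02 -0.68  1.78 -0.02  1.38  0.12]
shift mm [50.5  2.7 40.1] wx -97.5
red 1271.5 [450.7 137.2] [450.5 137. ] 90.0 [ 0.6372 -0.0204  0.051 ]
blue 216.5 [ 52.5 370.9] [ 57.3 378.8] 58.6 [-0.2264 -0.5628  0.051 ]
blue 1666.0 [288.7 213.9] [288.5 212.5] 90.0 [ 0.4376 -0.1182  0.051 ]
blue 1077.5 [453.1 186.8] [452.5 186.5] 90.0 [ 0.6456 -0.0831  0.051 ]
yellow 1068.0 [493.2 133.7] [493.7 133.9] 77.5 [ 0.6995 -0.0119  0.051 ]
yellow 350.5 [469.    5.1] [466.5   6.5] 90.0 [0.6649 0.1555 0.051 ]
orange 1798.5 [ 23.5 381.2] [ 28.5 376. ] 0.0 [-0.4621 -0.6875  0.064 ]
orange 150.5 [619.1 236.3] [619.5 236.1] 14.0 [ 1.0226 -0.1662  0.064 ]
orange 2576.0 [362.4 173.7] [362.8 173.8] 83.7 [ 0.5252 -0.0656  0.064 ]
orange 1797.0 [632.1 114.2] [632.4 110.5] 1.8 [1.0037 0.0535 0.064 ]
tip exp 478.83996957921806 161.31510646442547
crop origin 428 124
```

View pics/w2c.png

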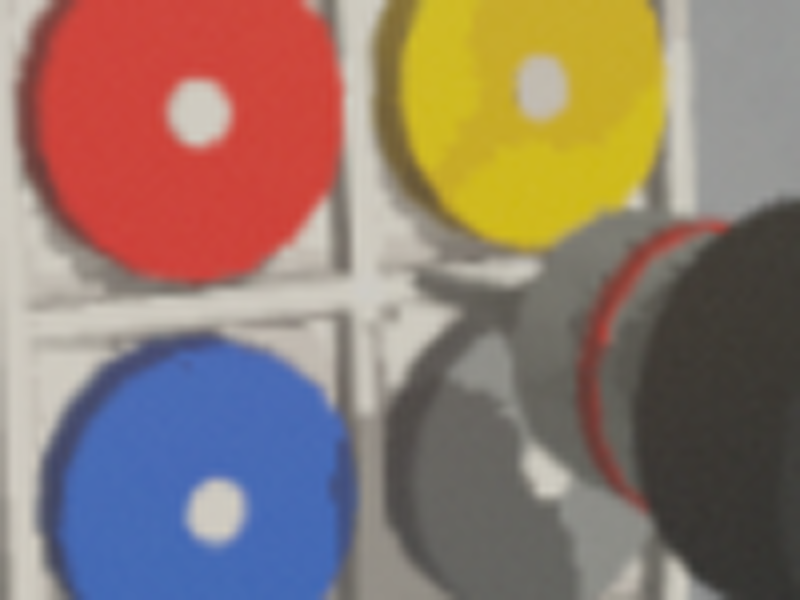

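The crop clearly shows the tip at (421,281), the red dot at (199,112) and the blue dot at (216,511) in crop pixels.

```bash
python3 - <<'E'
from h import *; import pickle
i=pickle.load(open('w2.pkl','rb'))
f=lambda a,z:plane('wrist',(428+a[0]/8-.4,124+a[1]/8-.4),z,i)[:2]
t=f((421,281),.066);r=f((199,112),.051);b=f((216,511),.051)
print(t,r,b,'moves red',t-r,'blue',t-b)
y=np.radians(7.4);S=np.array([[np.cos(y),np.sin(y)],[-np.sin(y),np.cos(y)]])
print('stage axes',S@(t-r),S@(t-b),np.degrees(np.arctan2(*(r-b)[::-1]))-90)
E
```

```text
[ 0.67371243 -0.0436894 ] [ 0.63973144 -0.02067138] [ 0.64792999 -0.08396005] moves red [ 0.033981   -0.02301803] blue [0.02578244 0.04027064]
stage axes [ 0.03073335 -0.02720292] [0.03075438 0.03661457] 7.381118997480229
```

>>> servo_tool --commands '[[[-10,0,0,0,5,45,0],[-20,0,0,0,5,45,0],[-30,0,0,0,5,45,0],[-40,0,0,0,5,45,0],[-50,0,0,0,5,45,0]]]'

```text
time: 4.58
position: [0.525, -0.0678, 0.2505]
tool_rot: [-0.684, 1.46, 0.684]
ft_force: [0.6, 0.3, -0.2]
grip_width: 0.002
```

>>> servo_tool --commands '[[[-10,0,0,20,0,0,0],[-20,0,0,60,0,0,0],[-30,0,0,100,0,0,0],[-40,0,0,130,0,0,0],[-47.5,0,0,150,0,0,0]]]'

```text
time: 5.2
position: [0.5242, -0.0678, 0.0989]
tool_rot: [-1.305, 1.144, 1.308]
ft_force: [0.5, 0.0, 0.4]
grip_width: 0.003
```

>>> servo_tool --commands '[[[0,0,0,0,0,0,0],[0,0,0,0,0,0,0]]]'

```text
time: 5.45
position: [0.5256, -0.0679, 0.1014]
tool_rot: [-1.302, 1.146, 1.3]
ft_force: [0.7, -0.7, 0.1]
grip_width: 0.005
```

```bash
python3 to.py .5245 -.0675 .047
```

```text
t 5.45 p [ 0.5256 -0.0679  0.1014] heading y -172.8 F [ 0.7 -0.7  0.1] grip 0.0 q [ 0.8   0.25 -0.81  1.87  0.2   1.1   1.62]
shift mm [54.4  1.1  0.5] wx -0.2
```

>>> servo_tool --commands '[[[0,0,0,20,1,0,0],[0,0,0,40,1,0,0],[0,0,0,54,1,0,0],[0,0,0,54,1,0,0]]]'

```text
time: 5.95
position: [0.5227, -0.0676, 0.0448]
tool_rot: [-1.3, 1.147, 1.306]
ft_force: [-0.6, 0.1, -0.4]
grip_width: 0.005
```

>>> servo_tool --commands '[[[0,0,0,0,-8,0,0],[0,0,0,0,-12,0,0],[0,0,0,0,-16,0,0],[0,0,0,0,-20,0,0],[0,0,0,0,-20,0,0]]]'

```text
time: 6.58
position: [0.5445, -0.0653, 0.0467]
tool_rot: [-1.303, 1.145, 1.302]
ft_force: [0.2, 0.3, 0.1]
grip_width: 0.006
```

>>> servo_tool --commands '[[[0,0,0,0,-5,0,0],[0,0,0,0,-10,0,0],[0,0,0,0,-15,0,0],[0,0,0,0,-15,0,0]]]'

```text
time: 7.08
position: [0.5597, -0.0632, 0.0467]
tool_rot: [-1.303, 1.145, 1.302]
ft_force: [-0.2, -0.5, 0.4]
grip_width: 0.004
```

```bash
python3 - <<'E'
from h import *
for n in ['top','side']:
    im=vision.get_image(n); cv2.imwrite(f'pics/{n}1.png',im[:,:,::-1])
    for c in ['red','blue','orange']:
        for a,e,r in blobs(im,c): print(n,c,a,np.round(e[0],1),np.round(r[0],1),np.round(plane(n,e[0],.064 if c=='orange' else .051),4))
E
```

```text
top red 170.5 [324.1 190.8] [323.3 190.7] [ 0.6574 -0.005   0.051 ]
top red 81.0 [  5.8 132.6] [  7.5 131. ] [0.7075 0.7265 0.051 ]
top orange 253.5 [  5.  146.9] [  8. 150.] [0.6698 0.7048 0.064 ]
side red 279.0 [302.4 192.3] [302.5 192. ] [ 0.6584 -0.0131  0.051 ]
side blue 458.5 [410.8 191.2] [411. 191.] [ 0.4293 -0.0716  0.051 ]
side blue 195.0 [306.9 177.3] [306.5 177. ] [ 0.6645 -0.0742  0.051 ]
side blue 1804.0 [609.5 112.4] [609.5 116. ] [-0.0909 -0.611   0.051 ]
side orange 393.0 [358.5 188.7] [357.5 187. ] [ 0.5396 -0.0355  0.064 ]
side orange 33.0 [252.2 102.4] [251.3 102.5] [ 0.9148 -0.4084  0.064 ]
side orange 3488.0 [112.  157.8] [ 98.7 149.8] [ 1.1259 -0.032   0.064 ]
```

>>> servo_tool --commands '[[[0,0,0,0,-4,0,0],[0,0,0,0,-8.5,0,0],[0,0,0,0,-8.5,-8,0],[0,0,0,0,-8.5,-14,0],[0,0,0,0,-8.5,-18,0]]]'

```text
time: 7.8
position: [0.57, -0.0803, 0.0467]
tool_rot: [-1.302, 1.145, 1.302]
ft_force: [1.0, 2.4, -0.5]
grip_width: 0.005
```

>>> servo_tool --commands '[[[0,0,0,0,0,-4,0],[0,0,0,0,0,-8,0],[0,0,0,0,0,-8,0]]]'

```text
time: 8.18
position: [0.5703, -0.089, 0.0466]
tool_rot: [-1.303, 1.147, 1.302]
ft_force: [1.3, 0.5, 0.7]
grip_width: 0.006
```

```bash
cat > side.py <<'E'
from h import *
im=vision.get_image('side'); cv2.imwrite('pics/side_l.png',im[:,:,::-1])
y=np.radians(7.4);S=np.array([[np.cos(y),np.sin(y)],[-np.sin(y),np.cos(y)]])
print('t',ctrl.get_state()['time'],ctrl.get_state()['position'])
for c,p0 in [('red',(.6365,-.0163)),('blue',(.6443,-.0777))]:
    for a,e,r in blobs(im,c):
        p=plane('side',e[0],.051)[:2]
        if p[0]>.5: print(c,a,np.round(e[0],1),'stage shift mm',np.round(S@(p-p0)*1000,1))
E
python3 side.py
```

```text
t 8.225 [ 0.57017116 -0.08908161  0.04654251]
red 274.0 [299.7 188.6] stage shift mm [ 30.1 -13.6]
blue 157.0 [304.2 174.1] stage shift mm [ 28.4 -12.2]
```

>>> servo_tool --commands '[[[0,0,0,0,0,-4,0],[0,0,0,0,0,-8,0],[0,0,0,0,0,-12,0],[0,0,0,0,0,-13.5,0],[0,0,0,0,0,-13.5,0]]]'

```text
time: 8.85
position: [0.5723, -0.1022, 0.0465]
tool_rot: [-1.303, 1.147, 1.302]
ft_force: [0.4, 0.1, 0.8]
grip_width: 0.006
```

```bash
python3 side.py
```

```text
t 8.9 [ 0.57244056 -0.10215209  0.04657315]
red 269.5 [300.6 185.3] stage shift mm [ 30.  -26.9]
blue 110.0 [308. 171.] stage shift mm [ 21.3 -26.5]
```

>>> servo_tool --commands '[[[0,0,0,0,10,10,0],[0,0,0,-40,10,10,0],[0,0,0,-95,10,10,0],[10,0,0,-150,30,10,0],[20,0,0,-204,70,15,0]]]'

```text
time: 9.52
position: [0.5034, -0.095, 0.2484]
tool_rot: [-1.042, 1.307, 1.041]
ft_force: [-0.1, -0.2, -0.2]
grip_width: 0.008
```

>>> servo_tool --commands '[[[10,0,0,0,15,0,0],[20,0,0,0,15,0,0],[30,0,0,0,15,0,0],[40,0,0,0,15,0,0],[50,0,0,0,15,0,0]]]'

```text
time: 10.15
position: [0.4885, -0.0916, 0.2464]
tool_rot: [-0.371, 1.539, 0.369]
ft_force: [-0.5, 0.2, 1.5]
grip_width: 0.002
```

>>> servo_tool --commands '[[[10,0,0,0,0,0,0],[20,0,0,0,0,0,0],[27,0,0,0,0,0,0],[27,0,0,0,0,0,0],[27,0,0,0,0,0,0]]]'

```text
time: 10.78
position: [0.4888, -0.092, 0.2466]
tool_rot: [-0.007, 1.571, 0.006]
ft_force: [0.3, 0.8, -0.6]
grip_width: 0.011
```

```bash
python3 to.py .4657 -.2685 .1; python3 w.py w3
```

```text
t 10.78 p [ 0.4888 -0.092   0.2466] heading y 90.5 F [ 0.3  0.8 -0.6] grip 0.01 q [ 0.89  0.01 -0.75  1.76  0.01  1.37  0.14]
shift mm [ 146.7 -176.2  -24.5] wx -96.9
red 1079.5 [468.3 142.3] [469.5 143. ] 90.0 [ 0.669  -0.0428  0.051 ]
blue 324.5 [ 46.8 364. ] [ 52.  373.4] 60.3 [-0.2166 -0.5621  0.051 ]
blue 1906.0 [281.1 202.4] [281.3 202.4] 26.6 [ 0.4384 -0.1223  0.051 ]
blue 954.5 [470.3 192.7] [470.5 192.5] 0.0 [ 0.679  -0.1074  0.051 ]
yellow 265.5 [507.3 127.6] [507.3 127.2] 82.2 [ 0.7273 -0.0193  0.051 ]
orange 1889.0 [ 21.3 379.5] [ 27.5 373. ] 90.0 [-0.4475 -0.7049  0.064 ]
orange 230.0 [622.3 221.5] [622.6 221.1] 12.8 [ 1.0242 -0.1504  0.064 ]
orange 2620.5 [383.  178.1] [383.6 178.3] 84.8 [ 0.5578 -0.0885  0.064 ]
orange 1539.5 [633.6 104. ] [632.8 100.9] 1.0 [1.0093 0.0567 0.064 ]
tip exp 475.5179085502328 147.0833816599408
crop origin 425 110
```

View pics/w3c.png

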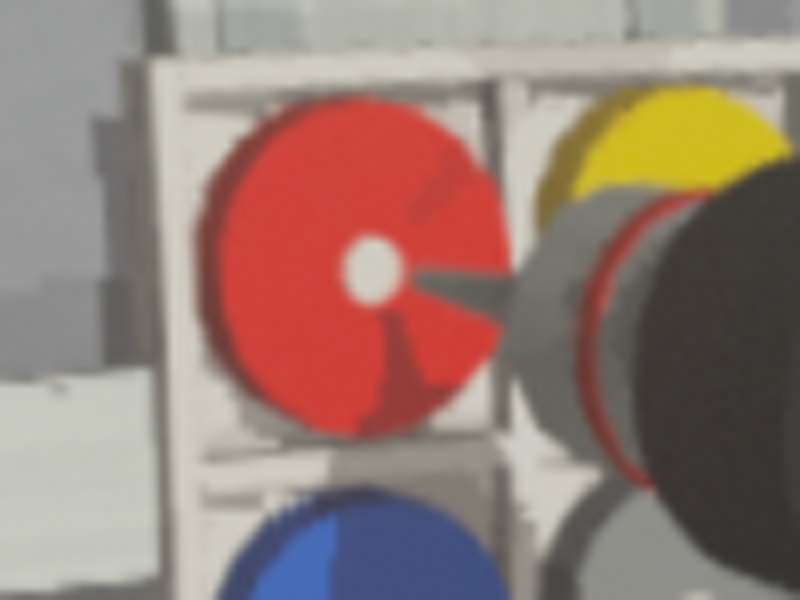

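The red disc's dot is at (373,270) and the tip at (415,281), in crop pixels. Next I'll work out the offset and refine the button position.

```bash
cat > d.py <<'E'
from h import *; import pickle,sys
k=sys.argv[1]; a=[float(x) for x in sys.argv[2:]]
i=pickle.load(open(k+'.pkl','rb'))
f=lambda x,y,z:plane('wrist',(a[0]+x/8-.4,a[1]+y/8-.4),z,i)[:2]
t=f(a[2],a[3],.066);r=f(a[4],a[5],.051)
y=np.radians(7.4);S=np.array([[np.cos(y),np.sin(y)],[-np.sin(y),np.cos(y)]])
print('tip',t,'dot',r,'stage move mm',S@(t-r)*1000)
E
python3 d.py w3 425 110 415 281 373 270
```

```text
tip [ 0.67310361 -0.0440543 ] dot [ 0.67334018 -0.04385398] stage move mm [-0.26039877 -0.1681783 ]
```

>>> servo_tool --commands '[[[0,0,0,0,-58,-8,0],[0,0,0,0,-116,-16,0],[0,0,0,40,-176,-24,0],[0,0,0,100,-176,-24,0],[0,0,0,150,-176,-24,0]]]'

```text
time: 11.45
position: [0.4652, -0.2699, 0.0946]
tool_rot: [-0.003, 1.571, 0.003]
ft_force: [0.5, -0.2, -0.3]
grip_width: 0.004
```

>>> servo_tool --commands '[[[0,0,0,20,0,0,0],[0,0,0,40,0,0,0],[0,0,0,40,0,0,0]]]'

```text
time: 11.82
position: [0.4649, -0.2677, 0.0551]
tool_rot: [-0.003, 1.574, 0.007]
ft_force: [-0.6, 0.3, 0.5]
grip_width: 0.009
```

```bash
python3 to.py .4657 -.2685 .022; python3 w.py w4; python3 side.py
```

```text
t 11.82 p [ 0.4649 -0.2677  0.0551] heading y 90.4 F [-0.6  0.3  0.5] grip 0.01 q [ 1.    0.29 -0.59  1.9   0.18  1.01  0.33]
shift mm [33.1 -0.9  0.9] wx -97.0
blue 1513.5 [ 15.4 377. ] [ 23.  366.5] 0.0 [-0.0107 -0.5307  0.051 ]
blue 1779.0 [606.2  30.5] [606.8  30.7] 71.6 [ 0.6773 -0.1077  0.051 ]
blue 6447.0 [276.4  33.8] [276.5  37.5] 90.0 [ 0.4389 -0.1496  0.051 ]
yellow 107.0 [339.5 270.3] [339.5 271.5] 90.0 [ 0.475  -0.2861  0.051 ]
orange 925.0 [497.9   5.3] [488.   7.] 90.0 [ 0.5616 -0.1249  0.064 ]
green 1751.5 [324.4 216.4] [324.  214.5] 90.0 [ 0.4657 -0.2618  0.02  ]
tip exp 603.1076990306351 -44.97093038827316
crop origin 540 0
t 11.925 [ 0.46648222 -0.2685417   0.05720817]
red 272.5 [300.6 185.3] stage shift mm [ 29.9 -26.8]
blue 110.5 [308. 171.] stage shift mm [ 21.4 -26.4]
```

View pics/w4.png

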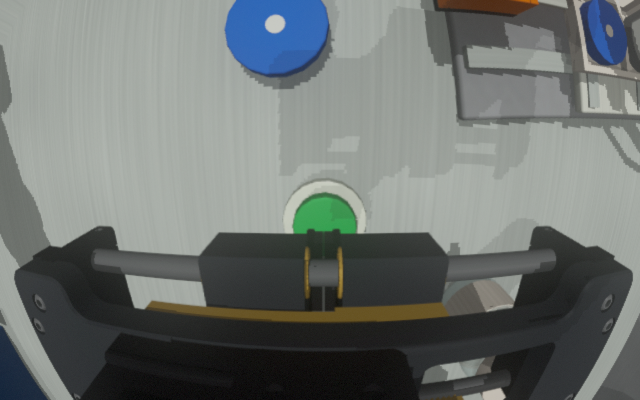

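The button at (324,215) is directly below the shut fingers and clear of other objects. I'll press it gradually, watching the force.

>>> servo_tool --commands '[[[0,0,0,10,0,0,0],[0,0,0,20,0,0,0],[0,0,0,26,0,0,0],[0,0,0,30,0,0,0]]]'

```text
time: 12.42
position: [0.4659, -0.2683, 0.0261]
tool_rot: [-0.004, 1.571, 0.005]
ft_force: [0.1, 0.4, 0.2]
grip_width: 0.003
```

>>> servo_tool --commands '[[[0,0,0,3,0,0,0],[0,0,0,6,0,0,0],[0,0,0,6,0,0,0]]]'

```text
time: 12.8
position: [0.466, -0.2684, 0.0208]
tool_rot: [-0.004, 1.571, 0.004]
ft_force: [-0.6, 1.4, 1.9]
grip_width: 0.009
```

>>> servo_tool --commands '[[[0,0,0,4,0,0,0],[0,0,0,7,0,0,0],[0,0,0,9,0,0,0],[0,0,0,9,0,0,0]]]'

```text
time: 13.3
position: [0.4665, -0.2687, 0.0159]
tool_rot: [-0.006, 1.573, 0.003]
ft_force: [-11.1, 5.8, 35.5]
grip_width: 0.009
```

>>> servo_tool --commands '[[[0,0,0,-2,0,0,0],[0,0,0,-40,0,0,0],[0,0,0,-95,0,0,0],[0,0,0,-155,0,0,0],[-10,0,0,-210,20,10,0]]]'

```text
time: 13.92
position: [0.4755, -0.2503, 0.2235]
tool_rot: [-0.143, 1.566, 0.14]
ft_force: [1.4, -0.2, 0.4]
grip_width: 0.006
```

>>> servo_tool --commands '[[[-10,0,0,-20,50,15,0],[-20,0,0,-20,100,30,0],[-30,0,0,-20,150,50,0],[-40,0,0,-20,160,70,0],[-50,0,0,-20,160,80,0]]]'

```text
time: 14.55
position: [0.527, -0.0747, 0.2417]
tool_rot: [-0.828, 1.407, 0.826]
ft_force: [0.1, -0.7, -0.2]
grip_width: 0.006
```

>>> servo_tool --commands '[[[-10,0,0,0,0,0,0],[-20,0,0,0,0,0,0],[-30,0,0,0,0,0,0],[-37,0,0,0,0,0,0],[-37,0,0,0,0,0,0]]]'

```text
time: 15.18
position: [0.5262, -0.0768, 0.2413]
tool_rot: [-1.302, 1.147, 1.301]
ft_force: [-0.4, -0.2, -0.0]
grip_width: 0.007
```

```bash
python3 to.py .5575 -.0905 .1; python3 side.py
```

```text
t 15.18 p [ 0.5262 -0.0768  0.2413] heading y -172.8 F [-0.4 -0.2 -0. ] grip 0.01 q [ 0.93  0.13 -0.89  1.69  0.1   1.37  1.71]
shift mm [141.4 -29.3 -17.5] wx -0.2
t 15.225 [ 0.52613815 -0.07680519  0.24138007]
red 273.5 [300.6 185.2] stage shift mm [ 29.9 -27. ]
blue 109.5 [308. 171.] stage shift mm [ 21.4 -26.6]
```

>>> servo_tool --commands '[[[0,0,0,40,-29,-17,0],[0,0,0,95,-29,-17,0],[0,0,0,141,-29,-17,0],[0,0,0,170,-29,-17,0],[0,0,0,194,-29,-17,0]]]'

```text
time: 15.85
position: [0.5565, -0.0898, 0.0459]
tool_rot: [-1.3, 1.148, 1.302]
ft_force: [0.2, 0.0, -0.2]
grip_width: 0.005
```

>>> servo_tool --commands '[[[0,0,0,0,0,0,0],[0,0,0,0,0,8,0],[0,0,0,0,0,14,0],[0,0,0,0,0,20,0],[0,0,0,0,0,27,0]]]'

```text
time: 16.48
position: [0.5544, -0.0633, 0.0486]
tool_rot: [-1.304, 1.146, 1.3]
ft_force: [1.2, -2.4, 1.7]
grip_width: 0.001
```

>>> servo_tool --commands '[[[0,0,0,0,0,8,0],[0,0,0,0,0,16,0],[0,0,0,0,0,24,0],[0,0,0,0,0,30,0],[0,0,0,0,0,36,0]]]'

```text
time: 17.1
position: [0.5488, -0.0269, 0.0476]
tool_rot: [-1.303, 1.146, 1.303]
ft_force: [1.4, -1.6, 0.5]
grip_width: 0.002
```

>>> servo_tool --commands '[[[0,0,0,0,0,3,0],[0,0,0,0,0,6,0],[0,0,0,0,0,6,0]]]'

```text
time: 17.48
position: [0.5477, -0.0208, 0.0475]
tool_rot: [-1.302, 1.146, 1.304]
ft_force: [0.4, -0.7, -0.8]
grip_width: 0.004
```

```bash
python3 side.py
```

```text
t 17.525 [ 0.54753827 -0.02088099  0.04734476]
red 299.5 [296.8 199.7] stage shift mm [30.1 29.6]
blue 240.5 [301.  183.9] stage shift mm [30.  29.4]
```

Needs about 7 mm more along stage y (target 36.6), and about 0.5 mm in x is fine to leave.

>>> servo_tool --commands '[[[0,0,0,0,0,4,0],[0,0,0,0,0,7,0],[0,0,0,0,0,7,0],[0,0,0,0,0,7,0]]]'

```text
time: 18.02
position: [0.5473, -0.0139, 0.0477]
tool_rot: [-1.303, 1.145, 1.303]
ft_force: [-0.4, 0.5, 0.7]
grip_width: 0.006
```

```bash
python3 side.py
```

```text
t 18.075 [ 0.54740034 -0.01392921  0.04773174]
red 304.0 [296.6 201.7] stage shift mm [29.7 36.7]
blue 247.0 [300.7 185.4] stage shift mm [29.9 35.4]
```

>>> servo_tool --commands '[[[0,0,0,0,0,-10,0],[0,0,0,-40,0,-10,0],[0,0,0,-95,0,-10,0],[10,0,0,-150,20,-20,0],[20,0,0,-203,60,-40,0]]]'

```text
time: 18.7
position: [0.497, -0.0593, 0.2477]
tool_rot: [-1.042, 1.305, 1.041]
ft_force: [-0.1, -2.1, -0.3]
grip_width: 0.003
```

>>> servo_tool --commands '[[[10,0,0,0,0,-40,0],[20,0,0,0,0,-50,0],[30,0,0,0,0,-50,0],[40,0,0,0,0,-50,0],[50,0,0,0,0,-50,0]]]'

```text
time: 19.32
position: [0.4855, -0.1087, 0.2456]
tool_rot: [-0.369, 1.539, 0.369]
ft_force: [0.2, -0.3, 0.6]
grip_width: 0.005
```

>>> servo_tool --commands '[[[10,0,0,0,0,0,0],[20,0,0,0,0,0,0],[27,0,0,0,0,0,0],[27,0,0,0,0,0,0],[27,0,0,0,0,0,0]]]'

```text
time: 19.95
position: [0.4855, -0.1084, 0.2455]
tool_rot: [-0.006, 1.571, 0.006]
ft_force: [-1.1, -0.4, 0.5]
grip_width: 0.006
```

```bash
python3 to.py .466 -.2685 .055; python3 w.py w5
```

```text
t 19.95 p [ 0.4855 -0.1084  0.2455] heading y 90.4 F [-1.1 -0.4  0.5] grip 0.01 q [ 0.97  0.02 -0.81  1.76  0.01  1.37  0.17]
shift mm [ 190.5 -160.   -20.7] wx -97.0
red 1212.5 [468.8  80.2] [469.1  80.2] 76.0 [0.6626 0.0184 0.051 ]
blue 347.5 [ 43.7 358.5] [ 50.7 371.5] 60.9 [-0.2175 -0.5568  0.051 ]
blue 1973.0 [283.1 190.9] [283. 191.] 90.0 [ 0.4381 -0.124   0.051 ]
blue 981.0 [472.2 130.4] [473.  130.5] 90.0 [ 0.6699 -0.0439  0.051 ]
yellow 986.0 [510.2  80.4] [510.6  80.6] 76.0 [0.7256 0.027  0.051 ]
orange 1936.0 [ 20.  378.6] [ 26.5 371.5] 0.0 [-0.4537 -0.7165  0.064 ]
orange 337.0 [627.8 199.6] [627.5 200.9] 11.3 [ 1.0224 -0.1261  0.064 ]
orange 2723.0 [381.8 110.7] [381.7 110.8] 84.1 [ 0.5501 -0.028   0.064 ]
orange 1203.0 [634.7  77.5] [633.5  89. ] 90.0 [1.0087 0.0868 0.064 ]
tip exp 479.09658797195505 133.84731766698164
crop origin 429 96
```

View pics/w5c.png

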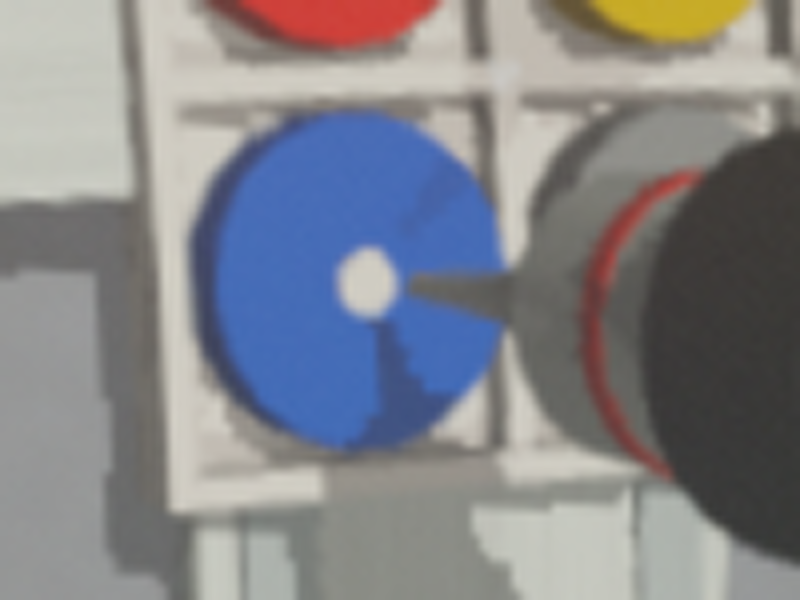

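The blue disc's dot is at (368,284) and the tip at (412,283). The shape matches the red case.

```bash
python3 d.py w5 429 96 412 283 368 284
```

```text
tip [ 0.67317232 -0.04342314] dot [ 0.67335128 -0.04450499] stage move mm [-0.03813729  1.09589483]
```

>>> servo_tool --commands '[[[0,0,0,0,-53,-7,0],[0,0,0,0,-106,-14,0],[0,0,0,40,-160,-20,0],[0,0,0,100,-160,-20,0],[0,0,0,150,-160,-20,0]]]'

```text
time: 20.62
position: [0.4654, -0.2693, 0.0932]
tool_rot: [-0.003, 1.572, 0.004]
ft_force: [0.4, -0.5, -0.5]
grip_width: 0.005
```

>>> servo_tool --commands '[[[0,0,0,20,0,0,0],[0,0,0,40,0,0,0],[0,0,0,40,0,0,0]]]'

```text
time: 21.0
position: [0.4665, -0.268, 0.0553]
tool_rot: [-0.005, 1.571, 0.005]
ft_force: [-0.2, -0.7, -0.1]
grip_width: 0.01
```

```bash
python3 to.py .466 -.2685 .024
```

```text
t 21.0 p [ 0.4665 -0.268   0.0553] heading y 90.4 F [-0.2 -0.7 -0.1] grip 0.01 q [ 1.05  0.3  -0.65  1.9   0.21  1.02  0.31]
shift mm [31.3 -0.5 -0.5] wx -97.0
```

>>> servo_tool --commands '[[[0,0,0,20,0,0,0],[0,0,0,30,0,0,0],[0,0,0,38,0,0,0],[0,0,0,42,0,0,0],[0,0,0,43,0,0,0]]]'

```text
time: 21.62
position: [0.4666, -0.2684, 0.0159]
tool_rot: [-0.006, 1.573, 0.003]
ft_force: [-11.7, 5.4, 33.8]
grip_width: 0.005
```

>>> servo_tool --commands '[[[0,0,0,0,0,0,0],[0,0,0,0,0,0,0]]]'

```text
time: 21.88
position: [0.4666, -0.2684, 0.016]
tool_rot: [-0.006, 1.573, 0.003]
ft_force: [-9.8, 4.7, 29.2]
grip_width: 0.003
```

Same bottom at z = 0.016 with about 30 N, so the button is fully down. Now I'll retreat and check.

>>> servo_tool --commands '[[[0,0,0,-2,0,0,0],[0,0,0,-40,0,0,0],[0,0,0,-95,0,0,0],[0,0,0,-155,0,0,0],[0,0,0,-210,0,0,0]]]'

```text
time: 22.5
position: [0.4666, -0.2682, 0.2246]
tool_rot: [-0.005, 1.57, 0.004]
ft_force: [1.4, -1.3, -0.8]
grip_width: 0.006
```

>>> servo_tool --commands '[[[0,0,0,-15,70,10,0],[0,0,0,-15,130,15,0],[0,0,0,-15,160,20,0],[0,0,0,-15,160,20,0],[0,0,0,-15,160,20,0]]]'

```text
time: 23.12
position: [0.4855, -0.109, 0.2373]
tool_rot: [-0.005, 1.571, 0.003]
ft_force: [-0.3, -0.7, 0.5]
grip_width: 0.007
```

```bash
python3 w.py w6; python3 side.py
```

```text
red 1266.0 [471.6  78.7] [471.8  78.7] 76.0 [0.6625 0.0183 0.051 ]
blue 408.0 [ 44.  361.3] [ 50.  371.7] 60.3 [-0.2106 -0.5567  0.051 ]
blue 2052.0 [282.4 191.8] [282.  191.5] 90.0 [ 0.4381 -0.1237  0.051 ]
blue 1004.0 [475.3 129.8] [476.1 129.9] 78.7 [ 0.6699 -0.0439  0.051 ]
yellow 1009.0 [513.4  78.9] [513.9  79.2] 71.6 [0.7254 0.0269 0.051 ]
orange 1465.5 [ 16.4 376.9] [ 21.5 372.5] 0.0 [-0.459  -0.7032  0.064 ]
orange 336.5 [629.8 194.2] [629.6 196.3] 10.1 [ 1.0127 -0.1163  0.064 ]
orange 2860.0 [383.1 109.9] [383.1 109.7] 84.6 [ 0.5501 -0.0282  0.064 ]
orange 937.0 [635.3  70.7] [634.  86.] 90.0 [0.9991 0.0943 0.064 ]
tip exp 482.35238358656386 133.36571120263488
crop origin 432 96
t 23.225 [ 0.48531762 -0.10963371  0.23716683]
red 303.0 [296.6 201.7] stage shift mm [29.7 36.6]
blue 247.0 [300.7 185.4] stage shift mm [29.9 35.4]
```

View pics/w6.png

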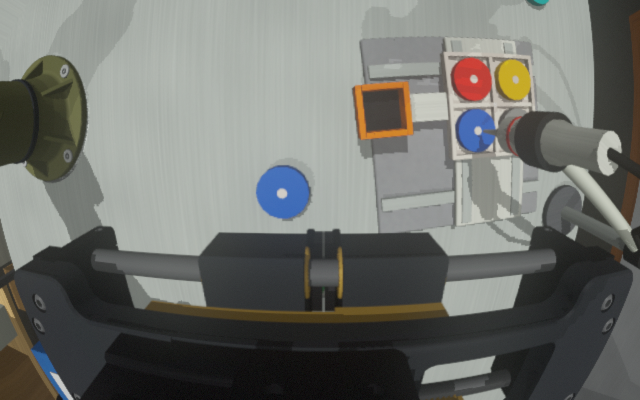

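The tray is unchanged: the blue dot at (477,130) is under the tip, the visible discs lie flat in their pockets, and the robot is clear of everything. Handing in.

```bash
python3 -c "
from bench import close_job
print(close_job())"
```

```text
the job is handed in; nothing more can be done
None
```

I took both readings, red then blue, and handed the job in at about 23 s of the 64 s allowed. No verdict came back.

- **Red disc:** I pushed the tray by the cup until the dot was about 0.3 mm from the tip in a wrist picture. I then let go and pressed the button to its stop, at z 0.016 m with about 35 N.
- **Blue disc:** I pushed the tray across until the dot was about 1.1 mm from the tip, then pressed the button to the same stop with about 30 N.
- **Last checks:** After the last press the side and wrist cameras showed the tray and the blue disc unmoved. The red, blue and yellow discs lay flat in their pockets and the gripper was clear of everything.
- **Not seen directly:**
  - The handpiece partly hid the grey disc.
  - Button travel was judged from tool height and force. I did not see the button come back up, but the tool was well clear of it.
  - I did not re-measure the bystanders. No contact with them was planned, and no unexpected force showed.
- **Disagreement:** The side camera's absolute y readings were about 5 mm off the top and wrist cameras. I used it only for shifts and set the final alignment from the wrist pictures.

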